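# Sort the sample tubes by cap colour onto their pads

## Robot

A 6-joint arm with a two-finger parallel gripper is mounted at the origin on the work surface. World frame = base frame: x ahead of the robot, y to its left, z up, the work surface at z = 0. Lengths are in mm, angles in rad, forces in N, time in s.
With the tool pointing down it reaches from about 275 to 825 mm from the base axis. Payload 4.9 kg.
Tool frame: the origin (TCP) lies at the very end of the fingers, on their centre line; the grasp point (between the pads) lies 19 mm behind it; z points along the fingers, y is the line along which they close (so a half turn about z gives the same grasp; the last joint's range is limited). The gripper opens to 85 mm and grips with 20 to 120 N. Pads are 22 mm wide; open, the fingers measure 114 mm over their backs; the gripper's body (76 mm by 85 mm) begins 54 mm behind the grasp point. The pads swing forward as they close: fully open they stand 13 mm farther back than shut.
Start: joints at [-0.134, 0.326, -0.193, 1.052, 0, 1.437], TCP at [550.017, 0.009, 204.681] pointing down, gripper open.
Joint ranges: [-2.65, 2.65], [-0.97, 1.79], [-1.3, 1.35], [-1.93, 2.1], [-1.47, 1.37], [-3.14, 3.14]. Speed limits (rad/s): [2.57, 2.57, 3.14, 3.14, 3.14, 3.14].

## Interface

Orientations are given as [roll, pitch, yaw] about the fixed x, y, z axes, in that order (R = Rz(yaw) Ry(pitch) Rx(roll)).
In Python, from bench import bot, solve_ik, imaging gives the robot as it stands. Calls block until the motion is done:
- bot.move_ptp(position, orientation): joint-space move of the TCP to a pose.
- bot.movel(position, rot=None, max_speed=150, threshold=None): straight line of the TCP; rot=None keeps the orientation; max_speed is the mean speed in mm/s. With threshold (N) it stops when the force on the tool has changed by that much, and returns True; else False.
- bot.move_j(angles): joint-space move.
- bot.grip(opening, effort=None): opening from 0.0 (shut) to 1.0 (fully open); effort is the grip in N (None keeps the last); returns when the fingers have stopped.
- bot.dwell(seconds).
- solve_ik(position, orientation): joint angles nearest the present ones, or None.
- bot.get_state(): the state.
- imaging.capture(name): name is "scene" or "side" or "wrist"; returns the picture (384x512x3 uint8, blue, green, red); there is no depth.
- imaging.camera_model(name): a dict with "K" (3x3 intrinsics, pixels), "k1" (the pictures are not rectified: a ray, as slopes to the right and down, at radius r is drawn at 1 + k1 r^2 times it, then the intrinsics apply), "position" and "rotation" of the camera in the world. Camera axes: x right, y up, looking along -z (the intrinsics and any distortion apply to the point x, -y, -z); pixel columns grow to the right and rows downward; lengths in mm; the calibration is good to about 2 mm. A picture is of the moment at which its call begins: read the wrist's pose just before it. camera_model takes no time and is no camera call; for the wrist camera it gives the pose at the moment of the call.
A pose or a line that the arm cannot do raises bot.IKError and nothing moves.
- bot.sign_off(): hands the job in; it is judged then, once.
The state is a dict: "t": time; "qpos": joint angles; "joint_velocities": joint speeds; "effort": joint torques, N m; "tcp_pos": TCP position; "orientation": TCP orientation; "contact_force": force on the tool from outside, world axes, zero at the start; "wrist_torque": the same for the moment, N m; "opening": opening from 0.0 (shut) to 1.0 (fully open); "gripper_force": force on a finger pad.
Only numpy, scipy, OpenCV 4.12 (cv2) and the standard library are available. Lean on these libraries where they do the work, as an engineer would, in place of code of your own. Each camera call takes 0.05 s, during which the arm holds its last target. There are 200 camera calls.

## Task

Sort the capped sample tubes from the grey tray: lay the two purple-capped ones in the box with the purple band and the green-capped one in the box with the green band, each lying flat on the white pad. The samples must not be shaken: nobody has measured how high the pads are, so lower each tube until you feel it rest on the pad before letting go, without dropping it in or pressing it down hard. Leave the two white-capped tubes in the tray and the bottles, jar and tape roll where they stand.

Things in the scene. Friction and masses are not known exactly. Their poses are not given: they have to be found in the camera images.
- box_purple: fixed open box, pale grey with a purple band and rim: outside 220 (its x) by 210 (its y) by 100 mm high, walls 5 mm. Origin at the centre of its underside, on the table. A flat white absorbent pad covers its whole bottom; its thickness differs from box to box and is not measured: its top lies 15 to 80 mm above the table; it is springy, giving 1 mm for every 4 N.
- tube_purple_1: closed purple-capped sample tube lying on its side: 151 mm long over all, pale round body 28 mm in diameter, hexagonal screw cap 26 mm long and 30 mm across flats, 50 to 100 g. Origin on its axis at mid-length (75 mm from either end, near the balance point); x runs along the tube towards the cap end. Lying in the tray its axis is 20 mm above the table.
- tube_purple_2: closed purple-capped sample tube lying on its side: 151 mm long over all, pale round body 28 mm in diameter, hexagonal screw cap 26 mm long and 30 mm across flats, 50 to 100 g. Origin on its axis at mid-length (75 mm from either end, near the balance point); x runs along the tube towards the cap end. Lying in the tray its axis is 20 mm above the table.
- box_green: fixed open box, pale grey with a green band and rim: outside 220 (its x) by 210 (its y) by 100 mm high, walls 5 mm. Origin at the centre of its underside, on the table. A flat white absorbent pad covers its whole bottom; its thickness differs from box to box and is not measured: its top lies 15 to 80 mm above the table; it is springy, giving 1 mm for every 4 N.
- tube_green: closed green-capped sample tube lying on its side: 151 mm long over all, pale round body 28 mm in diameter, hexagonal screw cap 26 mm long and 30 mm across flats, 50 to 100 g. Origin on its axis at mid-length (75 mm from either end, near the balance point); x runs along the tube towards the cap end. Lying in the tray its axis is 20 mm above the table.
- tray: fixed shallow grey tray, 215 (x) by 345 (y) mm, walls 26 mm high and 5 mm thick, floor 5 mm; the five tubes lie in it side by side, roughly along its x, about 62 mm apart. Origin at the centre of its underside.
- tube_white_1: closed white-capped sample tube lying on its side: 151 mm long over all, pale round body 28 mm in diameter, hexagonal screw cap 26 mm long and 30 mm across flats, 50 to 100 g. Origin on its axis at mid-length (75 mm from either end, near the balance point); x runs along the tube towards the cap end. Lying in the tray its axis is 20 mm above the table.
- tube_white_2: closed white-capped sample tube lying on its side: 151 mm long over all, pale round body 28 mm in diameter, hexagonal screw cap 26 mm long and 30 mm across flats, 50 to 100 g. Origin on its axis at mid-length (75 mm from either end, near the balance point); x runs along the tube towards the cap end. Lying in the tray its axis is 20 mm above the table.
- gel_bottle: bystander: clear bottle with white cap, 60 mm in diameter, 150 mm tall, standing. Origin at the centre of its underside.
- oil_bottle: bystander: green glass bottle, 70 mm in diameter, 220 mm tall, standing. Origin at the centre of its underside.
- swab_jar: bystander: amber jar with steel lid, 80 mm in diameter, 100 mm tall. Origin at the centre of its underside.
- tape_roll: bystander: blue tape roll lying flat, 90 mm outside diameter, 25 mm high. Origin at the centre of its underside.
Not all that is in view belongs to the job. What is shaped like the tube_purple_2 but red or yellow is not meant.

How it is judged (in metres and radians):
At the end, for the whole second after the job is handed in: Both purple-capped tubes lie wholly inside the purple box and the green-capped tube wholly inside the green box, flat (within about 8 degrees of level), their axes no higher than about the rim, released and at rest; both white-capped tubes lie in the tray (x of tube_purple_1 in the frame of box_purple between -0.095 and 0.095 m and y of tube_purple_1 in the frame of box_purple between -0.09 and 0.09 m and z of each of tube_purple_1, tube_purple_2 in the frame of box_purple below 0.105 m and angle between tube_purple_1's own x axis and vertical between 1.42 and 1.72 rad and linear speed of each of tube_purple_1, tube_purple_2, tube_green below 0.03 m/s and contact force between the fingers and tube_purple_1 below 0.1 N and x of tube_purple_2 in the frame of box_purple between -0.095 and 0.095 m and y of tube_purple_2 in the frame of box_purple between -0.09 and 0.09 m and angle between tube_purple_2's own x axis and vertical between 1.42 and 1.72 rad and contact force between the fingers and tube_purple_2 below 0.1 N and x of tube_green in the frame of box_green between -0.095 and 0.095 m and y of tube_green in the frame of box_green between -0.09 and 0.09 m and z of tube_green in the frame of box_green below 0.105 m and angle between tube_green's own x axis and vertical between 1.42 and 1.72 rad and contact force between the fingers and tube_green below 0.1 N and x of tube_white_1 in the frame of tray between -0.06 and 0.06 m and y of tube_white_1 in the frame of tray between -0.17 and 0.17 m and height (world z) of each of tube_white_1, tube_white_2 below 0.04 m and x of tube_white_2 in the frame of tray between -0.06 and 0.06 m and y of tube_white_2 in the frame of tray between -0.17 and 0.17 m); the robot touches nothing.
It fails at once if a tube is dropped into its box (it moves faster than 0.42 m/s in the box, a fall of about 9 mm) ((x of tube_purple_1 in the frame of box_purple between -0.11 and 0.11 m and y of tube_purple_1 in the frame of box_purple between -0.105 and 0.105 m and z of tube_purple_1 in the frame of box_purple below 0.12 m and linear speed of tube_purple_1 above 0.42 m/s) or (x of tube_purple_2 in the frame of box_purple between -0.11 and 0.11 m and y of tube_purple_2 in the frame of box_purple between -0.105 and 0.105 m and z of tube_purple_2 in the frame of box_purple below 0.12 m and linear speed of tube_purple_2 above 0.42 m/s) or (x of tube_green in the frame of box_green between -0.11 and 0.11 m and y of tube_green in the frame of box_green between -0.105 and 0.105 m and z of tube_green in the frame of box_green below 0.12 m and linear speed of tube_green above 0.42 m/s)).
It fails at once if a tube is pressed against its box with more than 30 N (contact force between any of tube_purple_1, tube_purple_2 and box_purple above 30 N or contact force between tube_green and box_green above 30 N).
It fails at once if a bottle, the jar or the tape roll is moved by more than 40 mm (distance of any of gel_bottle, oil_bottle, swab_jar, tape_roll from where it was at the start of the episode above 0.04 m).
It also fails if it takes over 69 s, if anything falls off the work surface, if the arm or the gripper's body presses on something with over 40 N, if the wrist force passes 120 N, or if a joint passes its speed limit or range.

## Working session

There is one attempt and no reset: what is moved stays moved. The work goes in short steps, each a Python script; the robot and the scene stay as the last script left them, time stands still between calls to the robot, and variables do not carry over. Pictures are saved under pics/ and viewed, at most 10 in all, crops included, and the job is handed in when it is done.

```bash
mkdir -p pics; ls; python3 - <<'E'
from bench import bot, imaging
import cv2,numpy as np
for n in("scene","side","wrist"):
    cv2.imwrite(f"pics/{n}0.png",imaging.capture(n)); m=imaging.camera_model(n); print(n,{k:np.round(v,3).tolist() for k,v in m.items()})
s=bot.get_state();print(s)
E
```

```text
pics
scene {'K': [[405.682, 0.0, 260.518], [0.0, 405.682, 192.433], [0.0, 0.0, 1.0]], 'k1': -0.131, 'position': [1431.901, 63.99, 763.972], 'rotation': [0.881, 0.002, 1.641]}
side {'K': [[391.129, 0.0, 259.077], [0.0, 391.129, 196.449], [0.0, 0.0, 1.0]], 'k1': -0.115, 'position': [402.131, 814.286, 565.929], 'rotation': [1.005, 0.011, -2.95]}
wrist {'K': [[318.365, 0.0, 250.661], [0.0, 318.365, 194.49], [0.0, 0.0, 1.0]], 'k1': 0.028, 'position': [550.281, 70.026, 373.866], 'rotation': [-0.278, 0.002, -0.0]}
{'t': 0.15, 'qpos': array([-1.34200789e-01,  3.26768145e-01, -1.93331066e-01,  1.05200911e+00,
       -1.01177952e-06,  1.43657460e+00]), 'joint_velocities': array([ 1.85606688e-04, -1.07973555e-03,  3.77484558e-03,  1.00956703e-03,
       -4.42746933e-05, -1.29208240e-04]), 'effort': array([ 1.04211274e-03, -4.43704247e+01,  2.62664723e+01,  1.04285317e-02,
       -1.23322516e-04, -3.51401161e-05]), 'tcp_pos': array([5.49532742e+02, 7.37664378e-02, 2.04093508e+02]), 'orientation': array([-3.14029233e+00, -1.74566941e-04,  1.57081715e+00]), 'contact_force': array([ 0.6194439 , -0.42956723, -1.18680927]), 'wrist_torque': array([-0.0215367 , -0.03131277,  0.00947225]), 'gripper_force': 0.0, 'opening': 1.0049568846965677}
```

View pics/scene0.png

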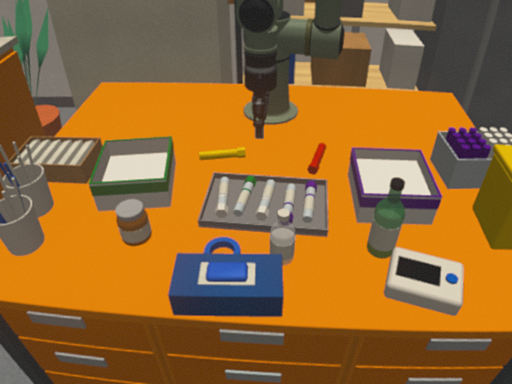

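View pics/side0.png

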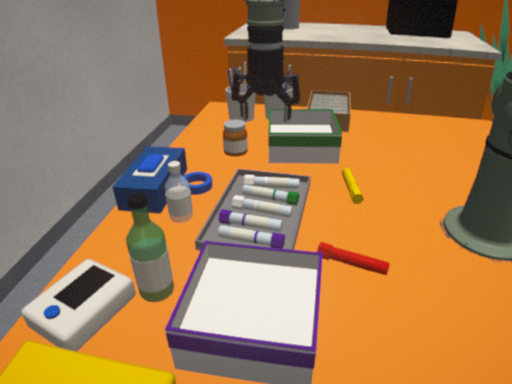

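The scene picture shows the tray centred near (265,203). In it, left to right, are white, green (cap at 250,180), white, purple (cap 286,215, behind the gel bottle) and purple (cap 310,185). The green box is at (135,170) and the purple box at (393,185). The side view agrees: the purple caps are at (223,217) and (278,240), and the green cap is at (292,197).

```bash
cat > h.py <<'E'
import numpy as np,cv2
from scipy.spatial.transform import Rotation as Rn
from bench import bot,solve_ik,imaging
def ray(m,px):
    px=np.asarray(px,float); K=np.array(m["K"]); d=[(px[0]-K[0,2])/K[0,0],(px[1]-K[1,2])/K[1,1]]
    d=np.array(d); rd=np.hypot(*d); r=rd
    for _ in range(20): r=rd/(1+m["k1"]*r*r)
    if rd>0: d=d*r/rd
    v=Rn.from_euler('xyz',m["rotation"]).apply([d[0],-d[1],-1]); return np.array(m["position"]),v
def plane(m,px,z):
    o,v=ray(m,px); return o+v*(z-o[2])/v[2]
def tri(obs):
    A=np.zeros((3,3));b=np.zeros(3);L=[]
    for m,p in obs:
        o,v=ray(m,p);v=v/np.linalg.norm(v);P=np.eye(3)-np.outer(v,v);A+=P;b+=P@o;L.append((o,P))
    x=np.linalg.solve(A,b); return x,max(np.linalg.norm(P@(x-o)) for o,P in L)
def proj(m,X):
    c=Rn.from_euler('xyz',m["rotation"]).inv().apply(np.array(X)-m["position"]); d=np.array([c[0],-c[1]])/-c[2]
    d=d*(1+m["k1"]*(d@d)); K=np.array(m["K"]); return np.array([K[0,0]*d[0]+K[0,2],K[1,1]*d[1]+K[1,2]])
E
python3 - <<'E'
from h import *
m=imaging.camera_model("scene");s=imaging.camera_model("side")
np.set_printoptions(precision=0,suppress=True)
for n,p,q,z in[("tcp",(259,137),(268,112),204),("pcap1",(310,185),(278,240),20),("pcap2",(286,215),(223,217),20),("gcap",(249,181),(292,197),20)]:
    print(n,plane(m,p,z),plane(s,q,z),*tri([(m,p),(s,q)]))
for n,p,z in[("gb",[(95,188),(175,182),(173,139),(105,141)],100),("pb",[(363,191),(437,189),(423,148),(352,150)],100),("tray",[(200,228),(326,232),(328,180),(211,175)],26),("gel",[(283,255)],0),("oil",[(383,250)],0),("jar",[(135,238)],0),("tape",[(222,248)],20)]:
    print(n,[plane(m,x,z)[:2] for x in p])
for n,p,z in[("pb",[(175,335),(313,350),(322,253),(210,247)],100)]: print(n,[plane(s,x,z)[:2] for x in p])
E
```

```text
tcp [529.  -4. 204.] [ 570. -157.  204.] [555.  -9. 241.] 19.2338085818345
pcap1 [488. 143.  20.] [496. 141.  20.] [495. 143.  24.] 1.2981808612194963
pcap2 [624.  75.  20.] [640.  77.  20.] [636.  78.  26.] 4.92890123608903
gcap [482. -38.  20.] [487. -41.  20.] [486. -37.  23.] 0.5852629902738623
gb [array([ 641., -436.]), array([ 601., -224.]), array([ 389., -281.]), array([ 410., -496.])]
pb [array([606., 272.]), array([583., 475.]), array([384., 485.]), array([413., 264.])]
tray [array([ 695., -146.]), array([688., 179.]), array([468., 197.]), array([ 467., -155.])]
gel [array([750.,  71.])]
oil [array([718., 327.])]
jar [array([ 719., -319.])]
tape [array([755., -80.])]
pb [array([596., 484.]), array([397., 472.]), array([398., 263.]), array([603., 282.])]
```

View pics/wrist0.png

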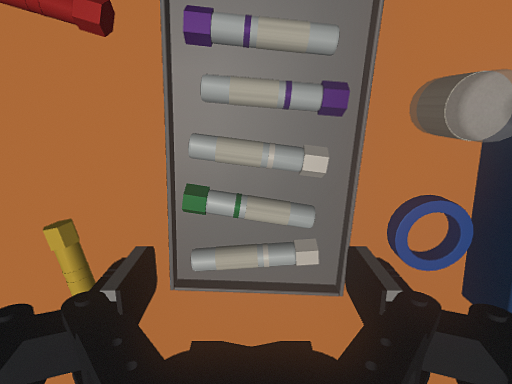

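The wrist view looks straight down on the tray. Purple tube A runs from cap (198,26) to tail (330,38). Purple tube B runs from cap (335,97) to tail (210,88). The green tube runs from cap (195,199) to tail (308,216). The gaps between tubes are clear. Next I'll take second views above each box.

```bash
python3 - <<'E'
from h import *
import json
o=[np.pi,0,np.pi/2]
out={}
for n,p in[("g",[505,-390,260]),("g2",[560,-330,260]),("p2",[560,240,260]),("p",[505,310,260])]:
    bot.move_ptp(p,o); bot.dwell(.15); m=imaging.camera_model("wrist"); cv2.imwrite(f"pics/w_{n}.png",imaging.capture("wrist"))
    out[n]={k:np.array(v).tolist() for k,v in m.items()}; print(n,bot.get_state()["t"],bot.get_state()["contact_force"])
json.dump(out,open("cams.json","w"))
a=[cv2.imread(f"pics/w_{n}.png") for n in("p","p2","g","g2")]
cv2.imwrite("pics/w4.png",cv2.resize(np.vstack([np.hstack(a[:2]),np.hstack(a[2:])]),(800,600),interpolation=cv2.INTER_AREA))
E
```

```text
g 1.825 [-0.10231033  0.35696073  0.43034875]
g2 2.45 [-0.62289429 -0.04027876  0.49331095]
p2 4.7 [ 0.40852772  0.34288406 -0.30131053]
p 5.35 [-0.59345304 -0.3187203   0.12403003]
```

View pics/w4.png

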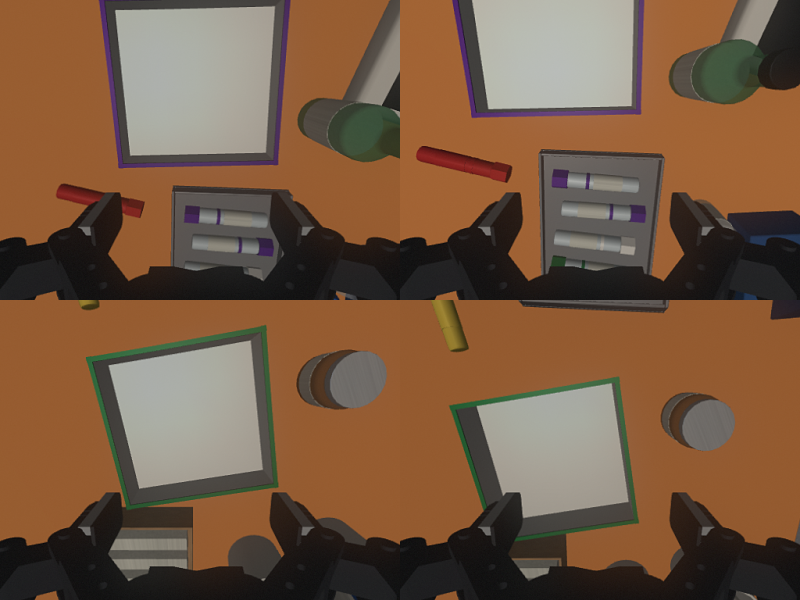

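Each box and its pad is in two views. The purple pad's near corners are at (131,158)/(274,153) in the first panel and (486,110)/(634,107) in the second. The green pad is fully visible in both of its panels. Next I'll segment these and triangulate.

```bash
cat > meas.py <<'E'
from h import *
import json
np.set_printoptions(precision=1,suppress=True)
C=json.load(open("cams.json")); C["0"]=dict(K=imaging.camera_model("wrist")["K"],k1=imaging.camera_model("wrist")["k1"],position=[550.281,70.026,373.866],rotation=[-0.278,0.002,0])
I={n:cv2.imread(f"pics/w_{n}.png") for n in("p","p2","g","g2")}; I["0"]=cv2.imread("pics/wrist0.png")
def big(mask):
    c,_=cv2.findContours(mask,cv2.RETR_EXTERNAL,cv2.CHAIN_APPROX_NONE); return max(c,key=cv2.contourArea)
def quad(c):
    h=cv2.convexHull(c)
    for e in np.arange(2,40,.5):
        a=cv2.approxPolyDP(h,e,True)
        if len(a)<=4: return a[:,0].astype(float)
for b,vs in(("p",("p","p2")),("g",("g","g2"))):
    for v in vs:
        hsv=cv2.cvtColor(I[v],cv2.COLOR_BGR2HSV)
        pad=((hsv[...,1]<45)&(hsv[...,2]>140)).astype(np.uint8); pad=cv2.morphologyEx(pad,cv2.MORPH_OPEN,np.ones((5,5)))
        lo,hi=((125,80,30),(150,255,255)) if b=="p" else ((45,80,30),(75,255,255))
        rim=cv2.inRange(hsv,lo,hi); rim=cv2.morphologyEx(rim,cv2.MORPH_CLOSE,np.ones((5,5)))
        print(v,"pad",quad(big(pad)).tolist(),"rim",quad(big(rim)).tolist())
for v in("0","p2"):
    hsv=cv2.cvtColor(I[v],cv2.COLOR_BGR2HSV); g=I[v].max(2)
    colr=cv2.inRange(hsv,(45,60,20),(75,255,255))|cv2.inRange(hsv,(125,60,20),(150,255,255))
    m=((hsv[...,1]<70)&(g>112)).astype(np.uint8)*255|colr
    m=cv2.morphologyEx(m,cv2.MORPH_OPEN,np.ones((3,3)))
    for c in cv2.findContours(m,cv2.RETR_EXTERNAL,cv2.CHAIN_APPROX_NONE)[0]:
        r=cv2.minAreaRect(c)
        if cv2.contourArea(c)>1000 and max(r[1])<190:
            p=cv2.boxPoints(r); i=np.argsort([np.linalg.norm(p[0]-p[k]) for k in(1,2,3)])[0]+1
            o=[k for k in(1,2,3) if k!=i]; print(v,"tube c",np.array(r[0]),"size",np.array(r[1]),"ends",(p[0]+p[i])/2,(p[o[0]]+p[o[1]])/2)
    cv2.imwrite(f"pics/m_{v}.png",m)
E
python3 meas.py
```

```text
p pad [[350.0, 9.0], [339.0, 194.0], [167.0, 198.0], [148.0, 13.0]] rim [[371.0, 0.0], [355.0, 210.0], [152.0, 214.0], [127.0, 0.0]]
p2 pad [[298.0, 0.0], [295.0, 135.0], [113.0, 139.0], [93.0, 0.0]] rim [[311.0, 0.0], [307.0, 145.0], [92.0, 150.0], [67.0, 0.0]]
g pad [[320.0, 53.0], [334.0, 216.0], [178.0, 240.0], [140.0, 83.0]] rim [[339.0, 32.0], [355.0, 239.0], [162.0, 268.0], [110.0, 73.0]]
g2 pad [[270.0, 108.0], [291.0, 257.0], [158.0, 277.0], [99.0, 136.0]] rim [[279.0, 98.0], [304.0, 285.0], [146.0, 308.0], [63.0, 135.0]]
0 tube c [254.3 254.4] size [ 26.3 127.6] ends [190.6 257.7] [318.1 251.1]
0 tube c [481.9 102.4] size [63.4 70.4] ends [459.8 129.8] [504.  75.]
p2 tube c [248.9 310.1] size [104.2  21.2] ends [197.1 304.3] [300.7 315.9]
p2 tube c [260.3 269.3] size [108.3  21.7] ends [206.4 264.6] [314.3 274. ]
p2 tube c [249.7 230.8] size [111.7  24. ] ends [194.  227.2] [305.4 234.4]
p2 tube c [440.4  62.7] size [ 65.7 151.4] ends [394.5 122.9] [486.2   2.4]
```

```bash
python3 - <<'E'
import contextlib,io
with contextlib.redirect_stdout(io.StringIO()): from meas import *
S=imaging.camera_model("scene");D=imaging.camera_model("side")
def T(n,*obs): print(n,*tri([(C.get(k) or dict(scene=S,side=D)[k],p) for k,p in obs]))
T("A cap",("0",(183,25)),("p2",(194,227.2)));T("A tail",("0",(339,39)),("p2",(305.4,234.4)))
T("B cap",("0",(349,98)),("p2",(314.3,274)));T("B tail",("0",(201,87)),("p2",(206.4,264.6)))
T("Gcapmid",("0",(195,199)),("scene",(249,181)),("side",(292,197)))
for n,p in(("A",((183,25),(339,39))),("B",((349,98),(201,87))),("G",((183,197),(315,217)))):
    a,b=[plane(C["0"],q,20) for q in p]; print(n,a,b,"mid",(a+b)/2,"len",np.linalg.norm(a-b),"yaw",np.degrees(np.arctan2(*(a-b)[1::-1])))
g=[[320,53],[334,216],[178,240],[140,83]];g2=[[270,108],[291,257],[158,277],[99,136]]
gr=[[339,32],[355,239],[162,268],[110,73]];gr2=[[279,98],[304,285],[146,308],[63,135]]
for i in range(4): T("gpad",("g",g[i]),("g2",g2[i]));T("grim",("g",gr[i]),("g2",gr2[i]))
T("ppad",("p",(339,194)),("p2",(295,135)));T("ppad",("p",(167,198)),("p2",(113,139)))
T("prim",("p",(355,210)),("p2",(307,145)));T("prim",("p",(152,214)),("p2",(92,150)))
E
```

```text
A cap [482.1 144.9  18.4] 0.20667415581090956
A tail [638.4 132.6  15.8] 1.1126199634192835
B cap [651.8  75.3  23.8] 0.7088843999644969
B tail [496.9  86.6  16.7] 0.026014861697723397
Gcapmid [486.  -36.6  23.1] 1.1428877677927365
A [482.2 144.5  20. ] [638.5 131.8  20. ] mid [560.3 138.2  20. ] len 156.80480332807386 yaw 175.33781779364568
B [653.6  75.3  20. ] [497.4  86.5  20. ] mid [575.5  80.9  20. ] len 156.6524458208253 yaw -4.101388072086882
G [471.3 -34.   20. ] [625.3 -58.5  20. ] mid [548.3 -46.3  20. ] len 156.01875071668314 yaw 170.9809507125212
gpad [ 582.3 -265.4   47.2] 0.09501992708766624
grim [ 587.9 -255.3  101.5] 0.0828823424387148
gpad [ 613.7 -457.9   42.1] 0.22606182482146459
grim [ 621.7 -462.8  102.8] 0.08942680128086755
gpad [ 395.6 -537.5  -50.4] 9.086973226905549
grim [ 387.1 -557.9    4.9] 12.895028113602475
gpad [ 381.7 -297.3   49.2] 0.2927195422740522
grim [ 371.4 -291.4  102.6] 0.01972644965435634
ppad [611.5 274.8  62.6] 0.303979817778196
ppad [405.9 270.7  65.1] 0.4523767459849046
prim [618.5 268.5 103.2] 0.17432913361934133
prim [398.1 263.1 100.3] 0.27591422026340323
```

Measured values:

| Item | Position (x, y) mm | Yaw | Height (z) mm |
|---|---|---|---|
| Purple box | (506, 371) | 1.4° | pad about 64 |
| Green box | (497, -377) | 9.5° | pad about 46 |
| Tubes in tray | – | – | axes about 19 |

Now the first purple tube.

```bash
cat > act.py <<'E'
from h import *
np.set_printoptions(precision=2,suppress=True)
def st(n):
    s=bot.get_state(); print(n,"t%.1f"%s["t"],s["tcp_pos"],"F",s["contact_force"],"M",s["wrist_torque"],"op%.3f gf%.1f"%(s["opening"],s["gripper_force"])); return s
def pick(xy,yaw):
    o=[np.pi,0,np.radians(yaw)]
    bot.grip(0.5,45); bot.move_ptp([*xy,120],o); bot.movel([*xy,30],max_speed=120)
    hit=bot.movel([*xy,8.5],max_speed=40,threshold=8); st(f"down hit={hit}")
    bot.grip(0.0,45); st("gripped"); bot.movel([*xy,60],max_speed=80); bot.dwell(.2); st("lifted")
def place(c,byaw,off,pad):
    a=np.radians(byaw); xy=np.array(c)+Rn.from_euler('z',a).as_matrix()[:2,:2]@off; o=[np.pi,0,a]
    p=bot.get_state()["tcp_pos"]; bot.movel([p[0],p[1],175],max_speed=150); bot.move_ptp([*xy,175],o)
    bot.movel([*xy,pad+25],max_speed=100); bot.dwell(.3); st("above")
    hit=bot.movel([*xy,12],max_speed=10,threshold=3); s=st(f"rest hit={hit}"); return hit,s
def release():
    bot.grip(0.5); p=bot.get_state()["tcp_pos"]; st("released"); bot.movel([p[0],p[1],p[2]+40],max_speed=60); bot.movel([p[0],p[1],190]); st("clear")
E
python3 - <<'E'
from act import *
pick((560.3,138.2),-4.7)
cv2.imwrite("pics/side1.png",imaging.capture("side"))
E
```

```text
down hit=False t11.5 [560.25 138.2    8.36] F [ 0.35 -0.62  0.79] M [ 0.02 -0.02 -0.02] op0.497 gf0.0
gripped t12.0 [560.34 138.19   8.57] F [0.47 0.53 0.01] M [ 0.02  0.01 -0.02] op0.005 gf0.0
lifted t13.0 [559.78 138.13  59.36] F [-0.43 -0.41  0.46] M [0.06 0.   0.06] op0.004 gf0.0
```

View pics/side1.png

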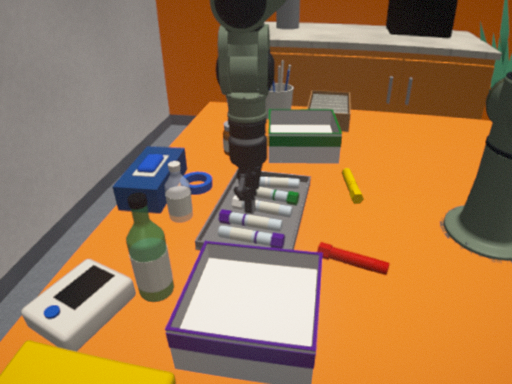

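The fingers closed on nothing: opening is 0.005 and the tubes have not moved. The tips appear near (247,208). I'll check where the calibration puts the TCP.

```bash
python3 - <<'E'
from act import *
S=imaging.camera_model("scene");D=imaging.camera_model("side")
st("now"); t=bot.get_state()["tcp_pos"]
print("tcp side",proj(D,t),"scene",proj(S,t),"A side",proj(D,[560,138,20]),"B side",proj(D,[575,81,20]),"A scene",proj(S,[560,138,20]))
i=imaging.capture("scene"); w=imaging.capture("wrist"); m=imaging.camera_model("wrist");print("A wrist",proj(m,[560,138,20]),"tcp wrist",proj(m,t),m["position"],m["rotation"])
s=cv2.imread("pics/side1.png")
c=lambda im,x,y:cv2.resize(im[y:y+130,x:x+170],(400,300),interpolation=cv2.INTER_CUBIC)
cv2.imwrite("pics/chk.png",np.vstack([np.hstack([c(s,170,130),c(i,190,90)]),np.hstack([cv2.resize(w,(400,300)),c(cv2.imread("pics/side0.png"),170,130)])]))
E
```

```text
now t13.0 [559.89 138.12  59.45] F [-0.01  0.4   0.85] M [-0.04  0.03 -0.  ] op-0.001 gf0.0
tcp side [249.66 221.99] scene [309.87 189.81] A side [250.05 236.13] B side [248.89 220.77] A scene [308.77 200.7 ]
A wrist [251.58 208.72] tcp wrist [251.59 230.81] [630.02 132.9  229.35] [-0.28 -0.   -1.65]
```

View pics/chk.png

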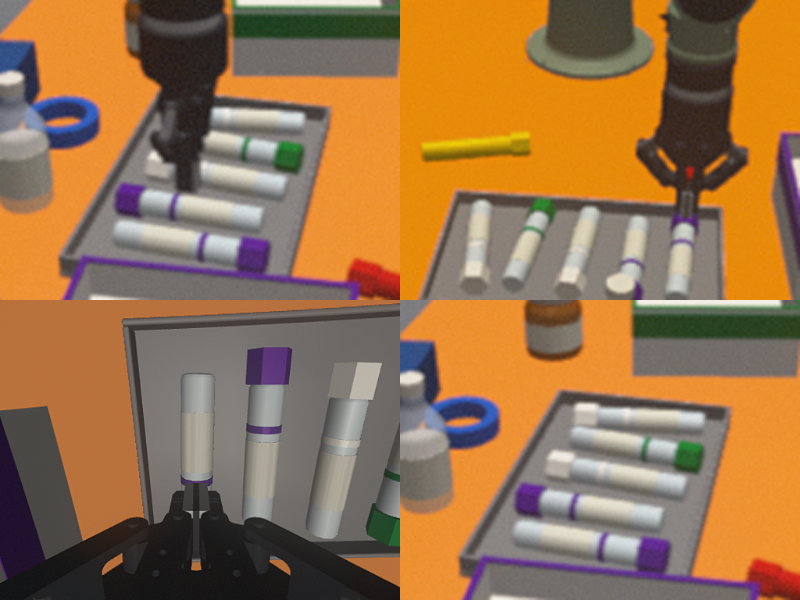

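The side picture shows the closed tips at about (249.5,212) where (250,222) is predicted. The scene picture shows about (311,183) against (310,190), and the wrist view also shows the tip nearer the camera. So the real fingertips are about 25 mm higher than the reported TCP, and they passed over the tube. I'll get the real offset by feeling for the tray floor with the fingers open around tube A.

```bash
python3 - <<'E'
from act import *
t=bot.get_state()["tcp_pos"]; w=imaging.camera_model("wrist")
S=imaging.camera_model("scene");D=imaging.camera_model("side")
for d in(15,20,25,30): print(d,proj(D,t+[0,0,d]),proj(S,t+[0,0,d]),proj(w,t+[0,0,d]))
xy=(560.3,138.2)
bot.grip(0.5,45); bot.movel([*xy,12],max_speed=100); bot.dwell(.2); st("pre")
print(bot.movel([*xy,-24],max_speed=15,threshold=4)); st("touch")
E
```

```text
15 [249.41 216.35] [310.32 185.55] [251.52 241.61]
20 [249.35 214.46] [310.46 184.11] [251.55 245.69]
25 [249.3  212.57] [310.6  182.66] [251.58 250.02]
30 [249.24 210.66] [310.74 181.21] [251.61 254.62]
pre t14.4 [561.03 138.29  12.79] F [-1.1   0.35  0.79] M [0.02 0.03 0.03] op0.500 gf0.0
True
touch t16.7 [560.32 138.2  -23.4 ] F [ 0.12 -0.49  4.57] M [ 0.04  0.03 -0.01] op0.500 gf2.6
```

Floor felt at a reported z of -23.4, which gives an offset of about 26 to 28 mm. I'll raise 4 mm, then grip.

```bash
sed -i 's/\[\*xy,30\]/[*xy,10]/; s/8.5\],max_speed=40,threshold=8/-19.5],max_speed=40,threshold=8/; s/\[\*xy,60\]/[*xy,35]/' act.py; python3 - <<'E'
from act import *
xy=(560.3,138.2)
bot.movel([*xy,-19.5],max_speed=40); bot.grip(0,45); st("grip"); bot.movel([*xy,35],max_speed=80); bot.dwell(.2); st("lift")
s=imaging.capture("side"); w=imaging.capture("wrist"); 
cv2.imwrite("pics/chk2.png",np.hstack([cv2.resize(s,(400,300)),cv2.resize(w,(400,300))]))
E
```

```text
grip t17.2 [560.17 138.21 -19.51] F [-0.55  0.2   1.97] M [ 0.04  0.1  -0.  ] op0.306 gf44.1
lift t18.2 [559.77 138.14  34.37] F [ 0.36 -0.52 -0.88] M [ 0.06 -0.05 -0.07] op0.310 gf44.2
```

View pics/chk2.png

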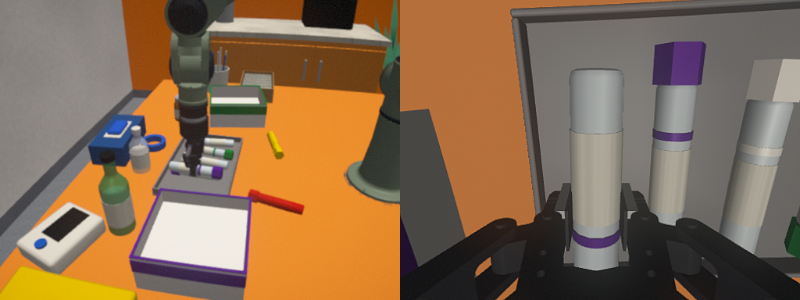

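The grip is firm (opening 0.31) and the tube hangs level. Next is placing it.

```bash
sed -i 's/pad+25\]/pad-10]/; s/\[\*xy,12\],max_speed=10/[*xy,pad-45],max_speed=10/' act.py; python3 - <<'E'
from act import *
hit,s=place((505.7,370.8),1.4,(0,45),64)
if hit and abs(s["tcp_pos"][2]-39.5)<8: release()
E
```

```text
above t22.2 [504.79 415.9   54.33] F [ 0.43 -0.16 -0.05] M [ 0.03 -0.02 -0.05] op0.309 gf44.2
rest hit=True t23.9 [504.65 415.79  38.91] F [ 1.23 -0.13  5.16] M [ 0.01 -0.02  0.01] op0.310 gf44.5
released t24.2 [503.53 415.05  37.67] F [ 0.36 -0.5   0.65] M [ 0.02 -0.02 -0.  ] op0.498 gf0.0
clear t25.9 [502.97 414.65 188.87] F [-0.22 -0.1  -0.56] M [-0.02 -0.01  0.  ] op0.498 gf0.0
```

The first tube landed at the height I measured. Now the second purple one.

```bash
python3 - <<'E'
from act import *
pick((575.5,80.9),-4.1)
s=bot.get_state()
if .25<s["opening"]<.36 and s["gripper_force"]>30:
    hit,s=place((505.7,370.8),1.4,(0,-42),64)
    if hit and abs(s["tcp_pos"][2]-39.5)<6: release(); cv2.imwrite("pics/w5.png",imaging.capture("wrist")); cv2.imwrite("pics/s5.png",imaging.capture("side"))
E
```

```text
down hit=False t29.4 [575.64  80.92 -19.43] F [0.24 0.33 0.39] M [-0.02 -0.03 -0.06] op0.499 gf0.0
gripped t29.7 [575.9   80.8  -19.03] F [-0.07  0.02  2.8 ] M [-0.07  0.09  0.  ] op0.310 gf44.1
lifted t30.7 [574.97  80.9   34.35] F [ 0.19 -1.19 -1.7 ] M [ 0.03  0.02 -0.03] op0.310 gf44.2
above t34.5 [506.89 328.91  54.31] F [-0.11 -0.95  1.29] M [ 0.01  0.06 -0.02] op0.314 gf44.2
rest hit=True t36.1 [506.69 328.81  39.29] F [ 0.47 -1.04  3.43] M [ 0.02 -0.05  0.05] op0.310 gf44.4
released t36.4 [505.53 328.23  38.26] F [0.4  0.44 0.53] M [-0.01  0.03  0.01] op0.497 gf0.0
clear t38.1 [504.88 327.9  188.92] F [-0.21  0.01 -0.51] M [ 0.03 -0.03 -0.04] op0.500 gf0.0
```

```bash
python3 - <<'E'
from act import *
pick((548.3,-46.3),-9.0)
s=bot.get_state()
if .25<s["opening"]<.36 and s["gripper_force"]>30:
    hit,s=place((496.5,-377),9.45,(0,0),46)
    if hit and abs(s["tcp_pos"][2]-21.5)<9: release()
    i=imaging.capture("scene"); d=imaging.capture("side"); c=lambda im,x,y,w,h:cv2.resize(im[y:y+h,x:x+w],(400,300))
    cv2.imwrite("pics/fin.png",np.vstack([np.hstack([c(i,80,120,120,90),c(i,330,130,120,90)]),np.hstack([c(d,160,90,200,150),c(d,150,225,200,150)])]))
E
```

```text
down hit=False t45.2 [548.46 -46.33 -19.42] F [-0.58 -0.86  0.02] M [-0.03 -0.01 -0.  ] op0.498 gf0.0
gripped t45.5 [548.69 -46.36 -19.03] F [-0.58  0.39  3.56] M [ 0.06  0.09 -0.08] op0.311 gf44.2
lifted t46.5 [547.78 -46.18  34.39] F [ 0.12  0.32 -1.01] M [-0.03  0.05  0.03] op0.311 gf44.2
above t50.7 [ 496.65 -377.15   36.32] F [1.06 0.1  0.36] M [-0.01 -0.01 -0.08] op0.312 gf44.2
rest hit=True t52.4 [ 496.48 -377.     19.92] F [0.02 0.24 4.69] M [-0.05 -0.04  0.02] op0.312 gf44.5
released t52.7 [ 495.56 -376.08   18.86] F [-0.46  0.29 -0.47] M [-0.    0.02 -0.02] op0.499 gf0.0
clear t54.6 [ 495.05 -375.58  188.92] F [-0.36 -0.39  0.27] M [ 0.   -0.03  0.03] op0.498 gf0.0
```

View pics/fin.png

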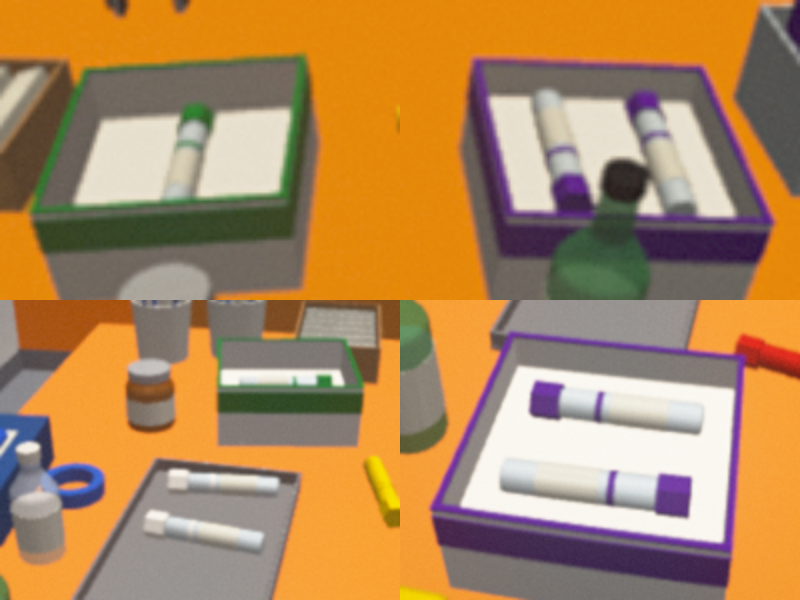

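All three tubes lie flat and fully inside their boxes: green at (190,150), purple at (555,150) and (660,150) in the composite. The two white-capped tubes are still in the tray.

```bash
python3 -c "
from bench import bot
print(bot.sign_off())"
```

```text
the job is handed in; nothing more can be done
None
```

The job is handed in at about 55 s of the 69 s allowed: both purple-capped tubes and the green-capped one lie flat on their pads, each lowered until contact was felt (highest reading 5.2 N), and the white-capped tubes are still in the tray; no verdict was returned.

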